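# Stack the sample tins and hold the chest lid open

### The job

Get the soil tins ready to go into the sample chest: stack the loose large tin squarely on the tin that stands on the round plate and let go of it, then stack the small tin squarely on top of that and let go. Then lift the chest's spring-loaded lid, which has a tab at its front edge, and hold it open at about 60 degrees from closed, so that a colleague can load the chest; finish while still holding the lid there, with the three tins still stacked and the things lying around left where they are.

Things in the scene. Friction and masses are not known exactly. Their poses are not given: they have to be found in the camera images.
- base_tin_center (a point): centre (half-way up) of the closed round aluminium tin that stands on the round plate: 64 mm diameter, 43 mm high, flat lid. Its underside is 5 mm above the bench (plate's floor); the plate is a fixed steel dish of 104 mm diameter with a 10 mm high rim
- large_tin_center (a point): centre (half-way up) of the loose large tin, the same kind as the one on the plate: 64 mm diameter, 43 mm high, about 0.15 kg, upright on the bench
- small_tin_center (a point): centre (half-way up) of the small closed round aluminium tin: 55 mm diameter, 39 mm high, about 0.15 kg, upright on the bench
- chest: the sample chest, an open-topped aluminium box fixed to the bench: 140 mm (its x, front to back) x 170 mm (its y) x 150 mm high; origin at the centre of its underside; its front, with the lid's tab, faces its own -x
- lid_hinge (a point): middle of the lid's hinge line, at the top of the chest's rear side (75 mm behind the chest's centre, 150 mm above the bench); the hinge line runs along the chest's y axis
- lid_tab (a point): centre of the free part of the lid's black tab, which sticks out level from the middle of the lid's front edge, 174 mm in front of the hinge line and 6 mm above it when closed. The tab is 16 mm wide (along the chest's y), 22 mm high and stands 45 mm out from the edge of the lid; the 178 mm wide, 10 mm thick lid ends 26 mm behind this point. It can be pinched from above across its width and swings about the hinge with the lid
- lid (a joint): opening angle of the lid in rad: 0 closed, growing as the front edge rises, at most 1.75. Weight (about 0.4 kg) and a spring (0.25 N m/rad) shut it from any angle when let go; holding it at 60 degrees takes about 2 to 3 N at the tab
- stopwatch: bystander: yellow stopwatch, 63 x 52 x 16 mm, lying on the bench; origin at the centre of its underside
- ring: bystander: steel cutting ring, 62 mm diameter, 20 mm high, lying on the bench; origin at the centre of its underside
- marker: bystander: marker pen, 134 x 19 mm, lying on the bench near the front edge; origin at the middle of its underside
- syringe: bystander: plastic syringe, 138 x 17 mm, lying on the bench near the front edge; origin at the middle of its underside
Mind the look-alikes: they are no part of the job. Leave any green or turquoise look-alike of the part that bears base_tin_center alone. What is shaped like the part that bears small_tin_center but orange or yellow is not meant.

How it is judged:
By the outcome, as a careful person would: the job done as asked, in the order asked, and still so for the second after the job is handed in, while the arm keeps its last pose, push and grip.
It also fails if it takes over 72 s, if anything falls off the work surface, if the arm or the gripper's body presses on something with over 40 N, if the wrist force passes 120 N, or if a joint passes its speed limit or range.

### The arm

A 6-joint arm with a two-finger parallel gripper is mounted at the origin on a cart in front of the work surface, level with it; the furniture and walls round the work are solid. World frame = base frame: x ahead of the robot, y to its left, z up, the work surface at z = 0. Lengths are in m, angles in rad, forces in N, time in s.
With the tool pointing down it reaches from about 0.35 to 0.725 m from the base axis. Payload 6 kg.
Tool frame: the origin (TCP) lies on the centre line of the jaws, within the pads' length; the fingertips stand 14 mm ahead of it and the grasp point (between the pads) lies 5 mm behind it; z points along the fingers, y is the line along which they close (so a half turn about z gives the same grasp; the last joint's range is limited). The gripper opens to 85 mm and grips with 20 to 120 N. Pads are 22 mm wide; open, the fingers measure 114 mm over their backs; the gripper's body (76 mm by 85 mm) begins 54 mm behind the grasp point. The pads swing forward as they close: fully open they stand 13 mm farther back than shut.
Start: joints at [-0.781, 0.04, 0.085, 0, -1.615, -0.334], TCP at [0.264, -0.539, 0.225] pointing down, gripper open.
Joint ranges: [-2.56, 2.56], [-1.29, 2.01], [-1.08, 1.49], [-3.29, 1.98], [-2.81, -0.18], [-2.99, 2.99]. Speed limits (rad/s): [2.57, 2.57, 3.01, 3.14, 3.14, 3.14].

### API

Orientations are given as a unit quaternion [x, y, z, w].
In Python, from rig import observe, camera, sign_off, recognise, outline_of gives the robot as it stands.
- The arm moves only by the shell command python3 -m jog 'ROWS' [FORCE]. ROWS is JSON, a list of rows, each a list of 3 entries, a list of its own where there are three numbers: the turn, a rotation vector about the tool's x, y, z in rad, then the shift along the tool's x, y, z in cm, then the opening in per cent of the stroke, from 0 (shut) to 100 (fully open). In form: [[[ax, ay, az], [dx, dy, dz], gripper], ...]. A call has 1 to 10 rows; each row shifts and turns the commanded pose from where the row before left it, along the tool's axes as they then stand; what a row does not reach is not made up. A row lasts 1/8 s, in which the tool goes at most 62.5 mm and 10.7 degrees, less where a joint would pass 70% of its speed; a pose out of reach is approached as far as the arm can. A call with a gripper value outside its range is refused whole. The fingers move at their own pace and stop on an object; FORCE is the grip in N (left out, the last holds). Time passes only in rows, so rows that do not move let the fingers close. It gives the time, the measured TCP pose, the force, the opening and the grip force at its end, in the units of the state.
- observe(): the state, without advancing time (a new reading comes with each control period).
- camera(name): name is "scene" or "top" or "wrist"; returns a dict with "frame" (384x512x3 uint8, red, green, blue), "camera_matrix" (3x3 intrinsics, pixels), "origin" and "attitude" of the camera in the world. Camera axes: x right, y down, z forward; pixel columns grow to the right and rows downward; lengths in m; the calibration is good to about 2 mm. A picture is of the moment at which its call begins. There is no depth.
- sign_off(): hands the job in; it is judged then, once.
Trained networks look in the newest picture that a camera, given by its name, has taken for a name from the list of things; names that differ only in an ending like _2 or _b are one class to them, and where a whole thing is asked for, a point or a joint stands for the part that bears it (a point fixed in the world has none). Each returns a list of dicts, best first, with "conf" (0 to 1); they miss things now and then, are a little off and sometimes report something else, mostly with a low value. They report only what shows in the picture. A call takes as long as a camera call. They do not tell look-alikes from the thing itself.
- recognise(camera, target): "at" ([x, y, z] in m, in world coordinates, good to about 4 mm: the middle of the surface that is visible of it).
- outline_of(camera, target): "pixels" (384x512 bool, what is visible of it).
The state is a dict: "time_s": time; "joint_positions": joint angles; "qvel": joint speeds; "effort": joint torques, N m; "ee_pos": TCP position; "tcp_rot": TCP orientation; "ft_force": force on the tool from outside, world axes, zero at the start; "wrist_torque": the same for the moment, N m; "gripper_width": finger opening in m; "grasp_force": force on a finger pad.
Only numpy, scipy, OpenCV 4.12 (cv2) and the standard library are available. Lean on these libraries where they do the work, as an engineer would, in place of code of your own. Each camera call takes 0.05 s, during which the arm holds its last target. There are 200 camera calls.

## Working session

There is one attempt and no reset: what is moved stays moved. The work goes in short steps, Python scripts to look and compute and a shell command to move; the robot and the scene stay as the last step left them, time stands still between calls to the robot, and variables do not carry over. Pictures are saved under pics/ and viewed, at most 12 in all, crops included, and the job is handed in when it is done.

```bash
ls; mkdir -p pics; cat > h.py <<'E'
import numpy as np,cv2
from scipy.spatial.transform import Rotation as R
from rig import observe,camera,recognise,outline_of
def save(f,n): cv2.imwrite('pics/'+n,cv2.cvtColor(f,cv2.COLOR_RGB2BGR))
def att(c):
    a=np.array(c['attitude'],float); return a if a.shape==(3,3) else R.from_quat(a).as_matrix()
def ray(c,u,v,z):
    d=att(c)@np.linalg.inv(np.array(c['camera_matrix']))@[u,v,1]; o=np.array(c['origin']); return o+d*(z-o[2])/d[2]
def proj(c,p):
    q=np.array(c['camera_matrix'])@att(c).T@(np.array(p)-np.array(c['origin'])); return q[:2]/q[2]
E
python3 - <<'E'
from h import *
s=observe(); print(s)
ims=[]
for n in ['scene','top']:
    c=camera(n); ims.append(c['frame']); print(n,c['origin'],c['attitude'],c['camera_matrix'])
    for t in ['base_tin_center','large_tin_center','small_tin_center','chest','lid_tab','lid','stopwatch','ring','marker','syringe']:
        print(t,[(np.round(d['at'],3).tolist(),round(d['conf'],2),proj(c,d['at']).round().tolist()) for d in recognise(n,t)])
save(ims[0],'scene1.png');save(ims[1],'top1.png')
E
```

```text
pics
{'time_s': 0.0, 'joint_positions': array([-7.81304875e-01,  4.08426001e-02,  8.37996961e-02, -4.84696718e-04,
       -1.61548975e+00, -3.33687525e-01]), 'qvel': array([-0.00033823, -0.00088687, -0.00037363,  0.00127552, -0.00107167,
       -0.00142304]), 'effort': array([ 4.36260052e-04, -3.68202817e+01,  3.47421455e+01,  6.93250313e+00,
       -5.30967372e-03, -4.19256276e-05]), 'ee_pos': array([ 0.26403486, -0.53840376,  0.22405118]), 'tcp_rot': array([-2.25944487e-01,  9.74139762e-01,  8.63758267e-04, -2.57397154e-04]), 'ft_force': array([ 0.5112007 , -0.41043661,  0.1493697 ]), 'wrist_torque': array([ 0.0123502 , -0.00949318,  0.06229331]), 'grasp_force': 0.0, 'gripper_width': 0.08533446630234329}
scene [-0.21705986  0.72872562  0.83184971] [-0.3347738   0.81732371 -0.42946229  0.18833639] [[431.20210502   0.         257.75215599]
 [  0.         431.20210502 192.66542744]
 [  0.           0.           1.        ]]
base_tin_center [([0.534, -0.124, 0.045], 0.69, [286.0, 197.0]), ([0.415, -0.076, 0.045], 0.63, [305.0, 220.0]), ([0.555, -0.245, 0.044], 0.51, [305.0, 180.0])]
la
[... 1075 characters left out ...]
0.564, -0.256, 0.043], 0.53, [330.0, 182.0])]
large_tin_center [([0.534, -0.377, 0.044], 0.48, [363.0, 189.0])]
small_tin_center [([0.527, 0.437, 0.035], 0.73, [146.0, 194.0]), ([0.522, 0.331, 0.039], 0.58, [174.0, 195.0]), ([0.415, 0.311, 0.041], 0.58, [178.0, 223.0])]
chest [([0.522, 0.128, 0.166], 0.81, [226.0, 188.0]), ([0.54, -0.131, 0.051], 0.5, [297.0, 188.0])]
lid_tab [([0.525, 0.132, 0.162], 0.81, [225.0, 187.0])]
lid [([0.532, 0.129, 0.166], 0.82, [226.0, 185.0])]
stopwatch [([0.406, 0.019, 0.013], 0.7, [258.0, 225.0])]
ring [([0.723, -0.147, 0.02], 0.44, [299.0, 143.0])]
marker [([0.336, -0.204, 0.015], 0.44, [318.0, 243.0])]
syringe [([0.342, 0.227, 0.015], 0.44, [202.0, 243.0])]
```

```bash
python3 - <<'E'
import cv2
a=cv2.imread('pics/top1.png')[120:270,110:410]; cv2.imwrite('pics/top1c.png',cv2.resize(a,None,fx=2.6,fy=2.6,interpolation=cv2.INTER_CUBIC))
a=cv2.imread('pics/scene1.png')[140:340,90:390]; cv2.imwrite('pics/scene1c.png',cv2.resize(a,None,fx=2.6,fy=2.6,interpolation=cv2.INTER_CUBIC))
E
```

```text
(no output)
```

View pics/top1c.png

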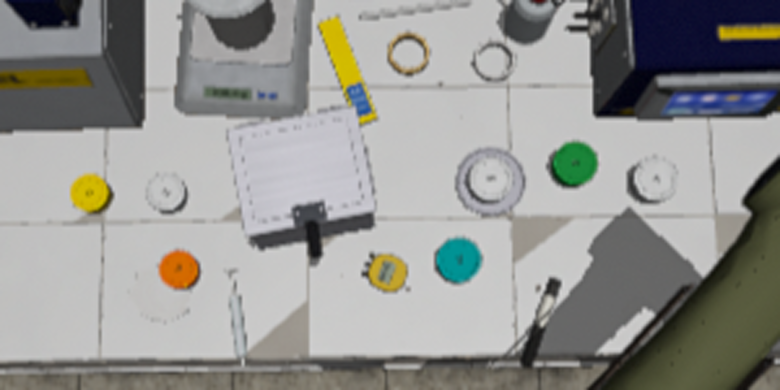

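View pics/scene1c.png

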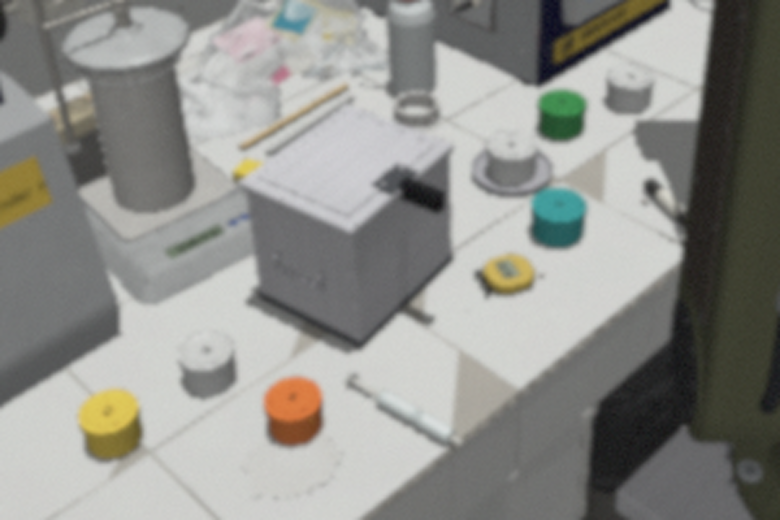

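The top crop shows the large-tin candidates as silver (361,188), green (331,183) and turquoise (286,220). The silver tin on the plate is at (298,188), so the loose silver one is meant. The small-tin candidates are silver (174,194), yellow (145,194) and orange (179,223), so the silver one is meant. The enlarged crops confirm all of these. The chest is at (226,188), with its tab pointing towards the robot at (230,212).

Next I fit the poses from the outlines.

```bash
cat >> h.py <<'E'
from scipy.optimize import minimize
def cyl(x,y,z0,r,h):
    t=np.linspace(0,2*np.pi,40,endpoint=False); return np.array([[x+r*np.cos(a),y+r*np.sin(a),z] for z in (z0,z0+h) for a in t])
def iou(c,m,pts):
    S=4; q=np.array([proj(c,p) for p in pts]); 
    h=cv2.convexHull(((q+.5)*S).astype(np.float32)); 
    im=np.zeros((384*S,512*S),np.uint8); cv2.fillConvexPoly(im,np.round(h*16).astype(np.int32),255,shift=4)
    a=cv2.resize(im,(512,384),interpolation=cv2.INTER_AREA)/255.; return np.minimum(a,m).sum()/np.maximum(a,m).sum()
def fit(views,model,x0,step):
    f=lambda p:-sum(iou(c,m,model(p)) for c,m in views)
    x0=np.array(x0); sim=np.vstack([x0]+[x0+np.eye(len(x0))[i]*step[i] for i in range(len(x0))])
    r=minimize(f,x0,method='Nelder-Mead',options=dict(initial_simplex=sim,xatol=1e-4,fatol=1e-4,maxiter=120)); return r.x,-r.fun/len(views)
def pick(n,t,c,at):
    u=proj(c,at); b=None
    for d in outline_of(n,t):
        m=d['pixels']; e=np.linalg.norm(np.argwhere(m).mean(0)[::-1]-u)
        if e<10 and (b is None or e<b[0]): b=(e,m)
    return None if b is None else b[1].astype(float)
def box(p,lo,hi):
    c,s=np.cos(p[2]),np.sin(p[2])
    return np.array([[p[0]+c*x-s*y,p[1]+s*x+c*y,z] for x in (lo[0],hi[0]) for y in (lo[1],hi[1]) for z in (lo[2],hi[2])])
E
python3 - <<'E'
from h import *
T={'base_tin_center':((.537,-.131),.005,.032,.043),'large_tin_center':((.532,-.37),0,.032,.043),'small_tin_center':((.521,.338),0,.0275,.039)}
C={n:camera(n) for n in('top','scene')}
for t,(p,z0,r,h) in T.items():
    vs=[]
    for n,c in C.items():
        for tt in (t,'large_tin_center','base_tin_center'):
            m=pick(n,tt,c,(*p,z0+h/2))
            if m is not None: break
        if m is None: print(t,n,'none');continue
        print(t,n,m.sum(),[np.round(v,4) for v in fit([(c,m)],lambda q:cyl(*q,z0,r,h),p,(.008,.008))]); vs.append((c,m))
    print(' both',fit(vs,lambda q:cyl(*q,z0,r,h),p,(.008,.008)))
# lid: chest frame pose (x,y,yaw)
for n in C:
    for t in('lid','lid_tab','chest'):
        o=outline_of(n,t); print(n,t,[(d['conf'],d['pixels'].sum(),np.argwhere(d['pixels']).mean(0).round(1)[::-1]) for d in o])
        if t=='lid' and o:
            m=o[0]['pixels'].astype(np.uint8); m=cv2.morphologyEx(m,cv2.MORPH_OPEN,np.ones((9,9),np.uint8)).astype(float)
            print(fit([(C[n],m)],lambda q:box(q,(-.073,-.089,.151),(.075,.089,.161)),(.53,.13,.15),(.01,.01,.08)))
# tab, front end (dark) in top
g=cv2.cvtColor(C['top']['frame'],cv2.COLOR_RGB2GRAY)[195:225,220:242]; print(g[::1])
E
```

```text
base_tin_center top 245.0 [array([ 0.5394, -0.1348]), np.float64(0.916)]
base_tin_center scene 322.0 [array([ 0.5456, -0.1364]), np.float64(0.8148)]
 both (array([ 0.53925707, -0.13527419]), np.float64(0.8636952961616173))
large_tin_center top 282.0 [array([ 0.5378, -0.3754]), np.float64(0.9444)]
large_tin_center scene 298.0 [array([ 0.5408, -0.3708]), np.float64(0.9079)]
 both (array([ 0.53954637, -0.37376575]), np.float64(0.8846245453456574))
small_tin_center top 177.0 [array([0.5276, 0.3324]), np.float64(0.8598)]
small_tin_center scene none
 both (array([0.52758492, 0.33240145]), np.float64(0.8597890158524256))
top lid [(0.92, np.int64(2188), array([225.7, 186.7]))]
(array([0.53082577, 0.13007218, 0.1767792 ]), np.float64(0.9608685380468633))
top lid_tab [(0.89, np.int64(2195), array([225.5, 186.9])), (0.27, np.int64(194), array([258.3, 224.9]))]
top chest [(0.79, np.int64(2532), array([226.2, 188.3]))]
scene lid [(0.63, np.int64(2318), array([224.9, 205.1]))]
(array([0.53035115, 0.13035204, 0.1760852 ]), np.float64(0.889323558758772))
scene lid_tab [(0.96, np.int64(2335), array([
[... 2167 characters left out ...]
2  21  24  65 160 199 200 200
  199 199 199 199]
 [199 199 199 199 199 199 201 196 130  65  31  31  47  99 177 200 200 199
  199 199 198 199]
 [199 199 199 200 199 200 201 198 158  90  73  74  95 162 198 201 199 199
  199 199 199 199]
 [200 200 198 199 199 200 201 198 159 101  99 101 125 196 202 200 199 199
  200 199 199 199]
 [199 199 199 199 200 200 201 198 158 110 105 115 161 200 200 200 199 199
  199 198 199 199]
 [199 199 200 200 200 200 201 197 164 157 156 164 196 200 199 200 199 199
  199 200 199 200]
 [199 200 199 200 200 201 202 197 169 197 200 197 200 199 199 200 199 199
  200 200 200 200]
 [199 200 201 201 200 201 201 196 169 199 201 200 199 199 199 199 199 200
  201 200 200 199]]
```

```bash
python3 -m jog '[[[0,0,0.152],[0,0,0],100],[[0,0,0.152],[0,0,0],100],[[0,0,0.152],[0,0,0],100],[[0,0,0],[-4.6,2.75,0.3],100],[[0,0,0],[-4.6,2.75,0.3],100],[[0,0,0],[-4.6,2.75,0.3],100],[[0,0,0],[-4.6,2.75,0.3],100],[[0,0,0],[-4.6,2.75,0.3],100],[[0,0,0],[-4.5,2.7,0.3],100],[[0,0,0],[0,0,0],100]]'
cat > fitw.py <<'E'
from h import *
import sys
# usage: name x y z0 r h
t=sys.argv[1]; x,y,z0,r,h=map(float,sys.argv[2:7])
c=camera('wrist'); save(c['frame'],sys.argv[7]); s=observe(); print(s['ee_pos'].round(4),R.from_quat(s['tcp_rot']).as_matrix().round(3).tolist(),s['gripper_width'])
print('pred px',proj(c,(x,y,z0+h/2)))
for tt in (t,'large_tin_center','base_tin_center','small_tin_center'):
    o=outline_of('wrist',tt)
    for d in o:
        m=d['pixels'].astype(float)
        print(tt,d['conf'],m.sum(),np.argwhere(m).mean(0)[::-1].round(),end=' ')
        if np.linalg.norm(np.argwhere(m).mean(0)[::-1]-proj(c,(x,y,z0+h/2)))<60: print(fit([(c,m)],lambda q:cyl(*q,z0,r,h),(x,y),(.008,.008)),end='')
        print()
    if o: break
E
python3 fitw.py large_tin_center .539 -.374 0 .032 .043 w1.png
```

```text
time_s: 3.15
ee_pos: [0.5414, -0.3718, 0.2052]
tcp_rot: [-0.002, 1.0, 0.001, -0.001]
ft_force: [-0.1, 0.2, -0.1]
gripper_width: 0.0854
grasp_force: 0.0
[ 0.5402 -0.373   0.206 ] [[-1.0, -0.002, -0.002], [-0.002, 1.0, 0.001], [0.002, 0.001, -1.0]] 0.08538143064219694
pred px [248.07634868 165.03857618]
large_tin_center 0.88 3093.0 [248. 166.] (array([ 0.53844017, -0.37444028]), np.float64(0.9698901991074282))
```

View pics/w1.png

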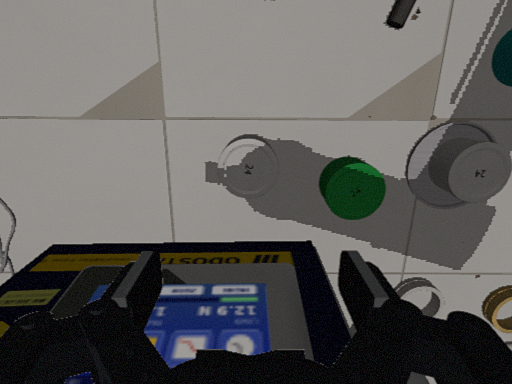

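The wrist view shows the silver tin at (248,166), the green one at (352,188) and the plate at (455,165). The instrument begins at row 245, so I check its distance from the tin.

```bash
python3 - <<'E'
from h import *
c=camera('wrist'); print(ray(c,248,245,0),ray(c,248,245,.1),c['origin'])
t=camera('top'); print(ray(t,345,164,0),ray(t,365,164,0), ray(t,365,164,.1)); s=observe(); print(s['ee_pos'])
E
```

```text
[ 6.48296868e-01 -3.76681545e-01  5.55111512e-17] [ 0.59459836 -0.37602191  0.1       ] [ 0.45746355 -0.37433734  0.35537922]
[ 0.64285515 -0.32518032  0.        ] [ 0.64199446 -0.40325762  0.        ] [ 0.61759008 -0.37667516  0.1       ]
[ 0.53861316 -0.374856    0.20745356]
```

```bash
python3 -m jog '[[[0,0,0],[0,0,5],100],[[0,0,0],[0,0,5],100],[[0,0,0],[0,0,4.3],100],[[0,0,0],[0,0,2.5],100],[[0,0,0],[0,0,1.5],100],[[0,0,0],[0,0,0],100],[[0,0,0],[0,0,0],30],[[0,0,0],[0,0,0],30],[[0,0,0],[0,0,0],30],[[0,0,0],[0,0,0],30]]' 40
python3 -m jog '[[[0,0,0],[0,0,0],30],[[0,0,0],[0,0,0],30],[[0,0,0],[0,0,-1],30],[[0,0,0],[0,0,-3],30],[[0,0,0],[0,0,-5],30],[[0,0,0],[0,0,-5],30],[[0,0,0],[0,0,0],30]]'
```

```text
time_s: 4.6
ee_pos: [0.5403, -0.375, 0.0267]
tcp_rot: [-0.0, 1.0, -0.001, 0.002]
ft_force: [-0.9, -0.2, 5.5]
gripper_width: 0.061
grasp_force: 44.0
time_s: 5.48
ee_pos: [0.5409, -0.3755, 0.1705]
tcp_rot: [0.0, 1.0, -0.002, 0.004]
ft_force: [0.8, 0.7, -1.4]
gripper_width: 0.0615
grasp_force: 44.2
```

```bash
python3 -m jog '[[[0,0,0],[0,4,0],30],[[0,0,0],[0,4,0],30],[[0,0,0],[0,3,0],30],[[0,0,0],[0,0,0],30],[[0,0,0],[0,0,0],30]]'
python3 - <<'E'
from h import *
c=camera('wrist'); save(c['frame'],'w2.png'); s=observe(); print(s['ee_pos'],proj(c,(.539,-.135,.0265)))
def show(n,c,cands,model,x0,st,rad):
  for t in cands:
    for d in outline_of(n,t):
        m=d['pixels'].astype(float); cen=np.argwhere(m).mean(0)[::-1]
        f=''
        if np.linalg.norm(cen-proj(c,model(x0).mean(0)))<rad: f=fit([(c,m)],model,x0,st)
        print(n,t,round(d['conf'],2),m.sum(),cen.round(),f)
L=['base_tin_center','large_tin_center']
show('wrist',c,L,lambda q:cyl(*q,.005,.032,.043),(.539,-.135),(.008,.008),50)
for n in ('wrist','scene','top'):
    c=camera(n)
    show(n,c,L,lambda q:cyl(*q,.1455,.032,.043),(.539,-.2645),(.008,.008),20)
E
```

```text
time_s: 6.1
ee_pos: [0.5389, -0.2644, 0.1635]
tcp_rot: [0.0, 1.0, 0.0, -0.001]
ft_force: [0.3, 0.8, -2.3]
gripper_width: 0.0608
grasp_force: 44.3
[ 0.53890109 -0.26472612  0.16350492] [384.53589787 178.87002403]
wrist base_tin_center 0.97 7145.0 [462.  46.] 
wrist base_tin_center 0.85 4737.0 [388. 181.] (array([ 0.54030927, -0.13535476]), np.float64(0.9558190431908319))
wrist base_tin_center 0.67 13502.0 [250. 248.] 
wrist base_tin_center 0.56 513.0 [258. 175.] 
wrist large_tin_center 0.96 13414.0 [250. 248.] 
wrist base_tin_center 0.79 7087.0 [463.  46.] 
wrist base_tin_center 0.71 4824.0 [388. 181.] 
wrist base_tin_center 0.56 464.0 [258. 174.] 
wrist large_tin_center 0.69 13411.0 [250. 248.] (array([ 0.53617791, -0.26567901]), np.float64(0.8481689836839148))
scene base_tin_center 0.75 413.0 [304. 223.] 
scene base_tin_center 0.62 399.0 [287. 200.] 
scene base_tin_center 0.54 316.0 [305. 184.] 
scene base_tin_center 0.4 182.0 [249. 182.] 
scene large_tin_center 0.82 318.0 [315. 152.] (array([ 0.52852612, -0.24921143]), np.float64(0.7979877532536573))
top base_tin_center 0.45 63.0 [326. 187.] (array([ 0.50975397, -0.19880434]), np.float64(0.1939889390682735))
top large_tin_center 0.51 163.0 [317. 245.]
```

View pics/w2.png

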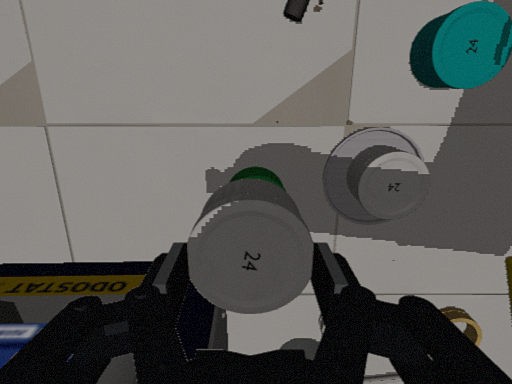

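The held tin sits squarely between the pads at (250,250), and the base tin on the plate is at (388,181). I refine the in-hand offset using the correct height.

```bash
python3 - <<'E'
from h import *
c=camera('wrist')
o=outline_of('wrist','large_tin_center'); m=o[0]['pixels'].astype(float); print(m.sum())
for z in (.136,.140,.144): print(z,fit([(c,m)],lambda q:cyl(*q,z,.032,.043),(.539,-.2645),(.006,.006)))
print(fit([(c,m)],lambda q:cyl(*q,.032,.043),(.539,-.2645,.14),(.006,.006,.006)))
for t in range(3):
  camera('wrist')
  for d in outline_of('wrist','base_tin_center'):
    b=d['pixels'].astype(float)
    if abs(np.argwhere(b).mean(0)[1]-388)<15: print(fit([(c,b)],lambda q:cyl(*q,.005,.032,.043),(.539,-.135),(.006,.006)))
E
```

```text
13520.0
0.136 (array([ 0.53788969, -0.26497901]), np.float64(0.966168262645814))
0.14 (array([ 0.53636413, -0.26497867]), np.float64(0.9229493174924167))
0.144 (array([ 0.53639814, -0.26498216]), np.float64(0.8769226463602814))
(array([ 0.53956908, -0.26511732,  0.13372255]), np.float64(0.9786734882655704))
(array([ 0.53982464, -0.13589243]), np.float64(0.9519044206331172))
(array([ 0.54033109, -0.13535007]), np.float64(0.9581974280216939))
(array([ 0.54008058, -0.13608906]), np.float64(0.956989358175361))
```

```bash
python3 -m jog '[[[0,0,0],[-0.1,4,0],30],[[0,0,0],[-0.05,4.5,0],30],[[0,0,0],[0,4.4,0],30],[[0,0,0],[0,0,0],30],[[0,0,0],[0,0,3.5],30],[[0,0,0],[0,0,3],30],[[0,0,0],[0,0,0.8],30],[[0,0,0],[0,0,0],30],[[0,0,0],[0,0,0],30]]'
python3 - <<'E'
from h import *
for i in range(3):
  c=camera('scene'); s=observe(); print(s['ee_pos'].round(4),s['ft_force'].round(1))
f=c['frame'][140:240,240:340]; save(cv2.resize(f,(600,600),interpolation=cv2.INTER_CUBIC),'s2.png')
E
```

```text
time_s: 8.22
ee_pos: [0.5416, -0.1356, 0.0929]
tcp_rot: [0.0, 1.0, -0.0, 0.001]
ft_force: [0.0, 0.4, -1.8]
gripper_width: 0.0613
grasp_force: 44.5
[ 0.5415 -0.1355  0.0928] [-0.7 -0.6 -1.8]
[ 0.5414 -0.1354  0.0926] [-0.1 -0.1 -1.6]
[ 0.5413 -0.1353  0.0922] [ 0.3  0.9 -1.8]
```

View pics/s2.png

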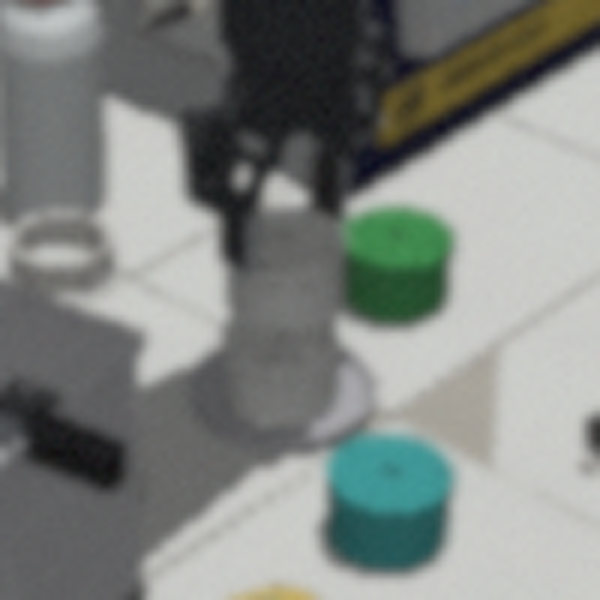

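The held tin hovers over the base tin, at (290,250) above (285,370) in the crop, with the gap closing. I lower in small steps until contact.

```bash
for i in 1; do python3 -m jog '[[[0,0,0],[0,0,0.5],30],[[0,0,0],[0,0,0.3],30],[[0,0,0],[0,0,0],30]]'; done
```

```text
time_s: 8.75
ee_pos: [0.5404, -0.1352, 0.0825]
tcp_rot: [0.0, 1.0, 0.0, -0.001]
ft_force: [0.0, -0.4, -1.6]
gripper_width: 0.0611
grasp_force: 44.5
```

```bash
python3 -m jog '[[[0,0,0],[0,0,0.3],30],[[0,0,0],[0,0,0],30]]'
```

```text
time_s: 9.0
ee_pos: [0.5405, -0.1352, 0.0797]
tcp_rot: [0.0, 1.0, 0.0, -0.0]
ft_force: [0.0, -0.4, -1.5]
gripper_width: 0.061
grasp_force: 44.5
```

```bash
python3 -m jog '[[[0,0,0],[0,0,0.3],30],[[0,0,0],[0,0,0],30]]'
```

```text
time_s: 9.25
ee_pos: [0.5405, -0.1352, 0.0767]
tcp_rot: [0.0, 1.0, 0.0, -0.0]
ft_force: [0.0, 0.4, -1.7]
gripper_width: 0.0613
grasp_force: 44.5
```

```bash
python3 -m jog '[[[0,0,0],[0,0,0.2],30],[[0,0,0],[0,0,0],30]]'
```

```text
time_s: 9.5
ee_pos: [0.5407, -0.1353, 0.0751]
tcp_rot: [0.0, 1.0, -0.0, 0.0]
ft_force: [0.0, 0.2, -1.0]
gripper_width: 0.0613
grasp_force: 44.5
```

```bash
python3 -m jog '[[[0,0,0],[0,0,0.15],30],[[0,0,0],[0,0,0],30]]'
```

```text
time_s: 9.75
ee_pos: [0.5412, -0.1354, 0.0751]
tcp_rot: [-0.0, 1.0, -0.0, 0.001]
ft_force: [-2.7, 1.2, 5.1]
gripper_width: 0.061
grasp_force: 45.2
```

```bash
python3 -m jog '[[[0,0,0],[0,0,0],76],[[0,0,0],[0,0,0],85],[[0,0,0],[0,0,0],100],[[0,0,0],[0,0,0],100],[[0,0,0],[0,0,0],100],[[0,0,0],[0,0,-2],100],[[0,0,0],[0,0,-4],100],[[0,0,0],[0,0,-5],100],[[0,0,0],[0,0,-5],100],[[0,0,0],[0,0,0],100]]'
python3 - <<'E'
from h import *
for k in range(2):
 for n in ('wrist','scene'):
  c=camera(n)
  for t in ('large_tin_center','base_tin_center'):
    for d in outline_of(n,t):
        m=d['pixels'].astype(float); cen=np.argwhere(m).mean(0)[::-1]
        if np.linalg.norm(cen-proj(c,(.54,-.135,.06)))<45: print(n,t,d['conf'],m.sum(),cen.round(),'up',fit([(c,m)],lambda q:cyl(*q,.048,.032,.043),(.54,-.135),(.006,.006)),'both',fit([(c,m)],lambda q:cyl(*q,.005,.032,.086),(.54,-.135),(.006,.006)))
c=camera('wrist');save(cv2.resize(c['frame'],(800,600)),'w3.png')
E
```

```text
time_s: 11.0
ee_pos: [0.5424, -0.136, 0.2407]
tcp_rot: [0.0, 1.0, -0.001, 0.005]
ft_force: [0.4, -0.4, -0.1]
gripper_width: 0.0854
grasp_force: 0.0
wrist large_tin_center 0.76 3338.0 [250. 168.] up (array([ 0.53970661, -0.13603088]), np.float64(0.9641283897847474)) both (array([ 0.5395164 , -0.13604466]), np.float64(0.9084205419195636))
wrist base_tin_center 0.72 153.0 [254. 134.] up (array([ 0.53502539, -0.13604297]), np.float64(0.044287718629106965)) both (array([ 0.51102704, -0.13713977]), np.float64(0.0422269050811906))
scene large_tin_center 0.81 358.0 [287. 189.] up (array([ 0.5440897 , -0.13540728]), np.float64(0.8829503249767874)) both (array([ 0.58393315, -0.17998164]), np.float64(0.5973831502026528))
scene base_tin_center 0.76 392.0 [304. 223.] up (array([ 0.54 , -0.135]), np.float64(0.0)) both (array([ 0.54 , -0.135]), np.float64(0.0))
scene base_tin_center 0.7 310.0 [306. 183.] up (array([ 0.52350093, -0.20345641]), np.float64(0.7924414816299935)) both (array([ 0.56338298, -0.25355056]), np.float64(0.5516322172754043))
scene base_tin_center 0.54 180.0 [287. 204.] up (arra
[... 527 characters left out ...]
arge_tin_center 0.95 412.0 [286. 189.] up (array([ 0.5422251 , -0.13306565]), np.float64(0.9419014084507042)) both (array([ 0.5731951 , -0.16753932]), np.float64(0.6562060285290132))
scene base_tin_center 0.83 289.0 [306. 183.] up (array([ 0.5242107 , -0.20554094]), np.float64(0.7404374604386661)) both (array([ 0.56407629, -0.25475923]), np.float64(0.5151947316541181))
scene base_tin_center 0.73 367.0 [304. 223.] up (array([ 0.54 , -0.135]), np.float64(0.0)) both (array([ 0.54 , -0.135]), np.float64(0.0))
scene base_tin_center 0.54 208.0 [286. 204.] up (array([ 0.50221161, -0.08971694]), np.float64(0.4710817247876009)) both (array([ 0.53993776, -0.13119672]), np.float64(0.33205373078247796))
```

View pics/w3.png

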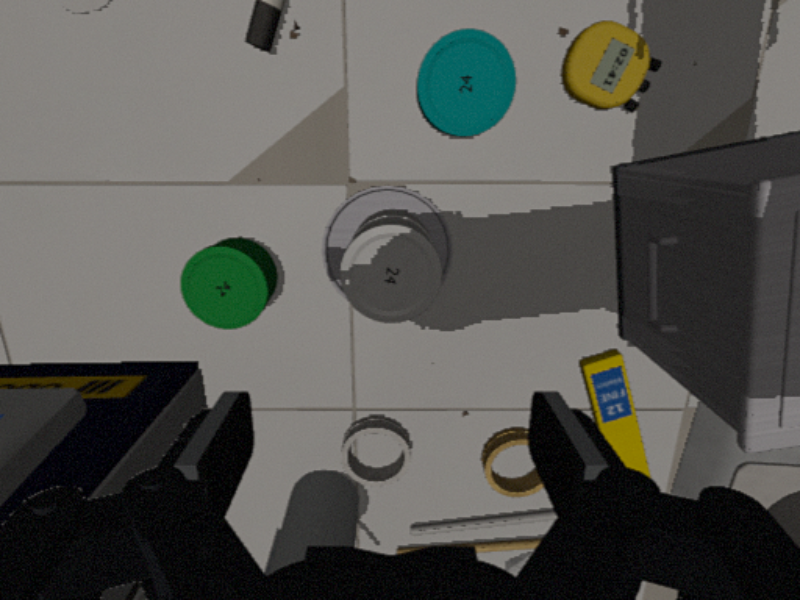

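The upper tin sits concentric on the base tin at (392,273). Next is the small tin.

```bash
python3 -m jog '[[[0,0,0],[0.15,5,-2],100],[[0,0,0],[0.15,6,-1],100],[[0,0,0],[0.2,6,0],100],[[0,0,0],[0.2,6,0],100],[[0,0,0],[0.2,6,0],100],[[0,0,0],[0.2,6,0],100],[[0,0,0],[0.2,6,0],100],[[0,0,0],[0,5.8,2],100],[[0,0,0],[0,0,3],100],[[0,0,0],[0,0,0],100]]'
python3 fitw.py small_tin_center .5276 .3324 0 .0275 .039 w4.png
python3 fitw.py small_tin_center .5276 .3324 0 .0275 .039 w4b.png
```

```text
time_s: 12.9
ee_pos: [0.5267, 0.3326, 0.2104]
tcp_rot: [-0.0, 1.0, -0.002, -0.002]
ft_force: [0.9, -0.8, -0.3]
gripper_width: 0.0852
grasp_force: 0.0
[0.5276 0.3323 0.2131] [[-1.0, 0.0, -0.001], [0.0, 1.0, -0.002], [0.001, -0.002, -1.0]] 0.08507334793722128
pred px [250.78467061 166.93543952]
small_tin_center 0.92 2763.0 [231.  57.] 
small_tin_center 0.83 2100.0 [252. 169.] (array([0.52799457, 0.33374428]), np.float64(0.9338196432215764))
small_tin_center 0.66 2402.0 [352. 168.] 
[0.5285 0.3323 0.2158] [[-1.0, 0.001, 0.002], [0.001, 1.0, 0.001], [-0.002, 0.001, -1.0]] 0.08523189770727656
pred px [250.43563561 163.69668529]
small_tin_center 0.89 2150.0 [252. 165.] (array([0.52798815, 0.33389757]), np.float64(0.9661159354011901))
small_tin_center 0.79 2372.0 [350. 165.] 
small_tin_center 0.57 2831.0 [231.  55.]
```

View pics/w4.png

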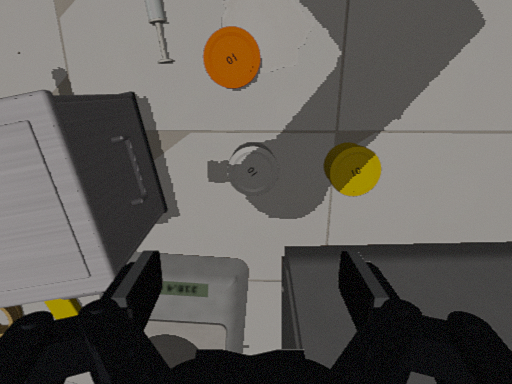

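The small silver tin is at (252,168), with yellow at (352,168) and orange at (231,57). I grasp the silver one.

```bash
python3 -m jog '[[[0,0,0],[0,0.15,5],100],[[0,0,0],[0,0,5],100],[[0,0,0],[0,0,4.5],100],[[0,0,0],[0,0,2.8],100],[[0,0,0],[0,0,1.5],100],[[0,0,0],[0,0,0],100],[[0,0,0],[0,0,0],30],[[0,0,0],[0,0,0],30],[[0,0,0],[0,0,0],30],[[0,0,0],[0,0,0],30]]' 40
python3 -m jog '[[[0,0,0],[0,0,0],30],[[0,0,0],[0,0,0],30],[[0,0,0],[0,0,-1],30],[[0,0,0],[0,0,-4],30],[[0,0,0],[0,0,-5],30],[[0,0,0],[0,0,-5],30],[[0,0,0],[0,0,-5],30],[[0,0,0],[0,0,-4],30],[[0,0,0],[0,0,0],30],[[0,0,0],[0,0,0],30]]'
python3 - <<'E'
from h import *
for k in range(2):
  c=camera('wrist'); s=observe(); p=s['ee_pos']; print(p.round(4),s['gripper_width'])
  for d in outline_of('wrist','small_tin_center'):
    m=d['pixels'].astype(float)
    if m.sum()>5000: print(m.sum(),fit([(c,m)],lambda q:cyl(*q,.0275,.039),(p[0],p[1],p[2]-.028),(.006,.006,.006)))
save(c['frame'],'w5.png')
E
```

```text
time_s: 14.35
ee_pos: [0.5286, 0.3349, 0.0282]
tcp_rot: [-0.0, 1.0, 0.001, 0.001]
ft_force: [-1.1, -0.5, 5.8]
gripper_width: 0.0509
grasp_force: 40.5
time_s: 15.6
ee_pos: [0.5274, 0.3343, 0.2647]
tcp_rot: [0.0, 1.0, -0.0, -0.001]
ft_force: [-0.3, -0.0, -2.9]
gripper_width: 0.0512
grasp_force: 42.3
[0.5272 0.3341 0.2639] 0.05077661424601766
9256.0 (array([0.53051177, 0.33343468, 0.23001166]), np.float64(0.9727102155435392))
[0.5274 0.334  0.2638] 0.05102584056622903
9336.0 (array([0.53008043, 0.33333383, 0.22938084]), np.float64(0.9736850956816898))
```

```bash
python3 -m jog '[[[0,0,0],[-0.2,-5.9,0],30],[[0,0,0],[-0.2,-5.9,0],30],[[0,0,0],[-0.2,-5.9,0],30],[[0,0,0],[-0.2,-5.9,0],30],[[0,0,0],[-0.2,-5.9,0],30],[[0,0,0],[-0.17,-5.9,0],30],[[0,0,0],[0,-5.9,0],30],[[0,0,0],[0,-5.64,0],30],[[0,0,0],[0,0,0],30],[[0,0,0],[0,0,4],30]]'
python3 -m jog '[[[0,0,0],[0,0,4],30],[[0,0,0],[0,0,3.5],30],[[0,0,0],[0,0,0.8],30],[[0,0,0],[0,0,0],30],[[0,0,0],[0,0,0],30]]'
python3 - <<'E'
from h import *
for k in range(2):
  c=camera('wrist'); s=observe(); p=s['ee_pos']; print(p.round(4))
  for t in('small_tin_center','large_tin_center'):
   for d in outline_of('wrist',t):
    m=d['pixels'].astype(float); cen=np.argwhere(m).mean(0)[::-1]
    print(t,d['conf'],m.sum(),cen.round(), fit([(c,m)],lambda q:cyl(*q,p[2]-.027,.0275,.039),(p[0],p[1]),(.006,.006)) if m.sum()>8000 else '')
save(cv2.resize(c['frame'],(800,600)),'w6.png')
E
```

```text
time_s: 17.05
ee_pos: [0.5406, -0.136, 0.2279]
tcp_rot: [0.001, 1.0, -0.0, 0.003]
ft_force: [1.0, 0.5, -2.1]
gripper_width: 0.0513
grasp_force: 42.5
time_s: 17.68
ee_pos: [0.5403, -0.1351, 0.1447]
tcp_rot: [-0.0, 1.0, -0.0, 0.001]
ft_force: [-0.4, -0.3, -1.6]
gripper_width: 0.051
grasp_force: 42.5
[ 0.5403 -0.1351  0.1445]
small_tin_center 0.93 9302.0 [249. 245.] (array([ 0.53974546, -0.13567224]), np.float64(0.9108949651033644))
large_tin_center 0.64 2494.0 [250. 180.] 
[ 0.5398 -0.1351  0.1436]
small_tin_center 0.95 9439.0 [250. 245.] (array([ 0.53882543, -0.13559607]), np.float64(0.9255520681926079))
small_tin_center 0.57 13810.0 [475. 192.] (array([ 0.53982362, -0.13514785]), np.float64(0.0))
large_tin_center 0.78 2456.0 [248. 180.]
```

View pics/w6.png

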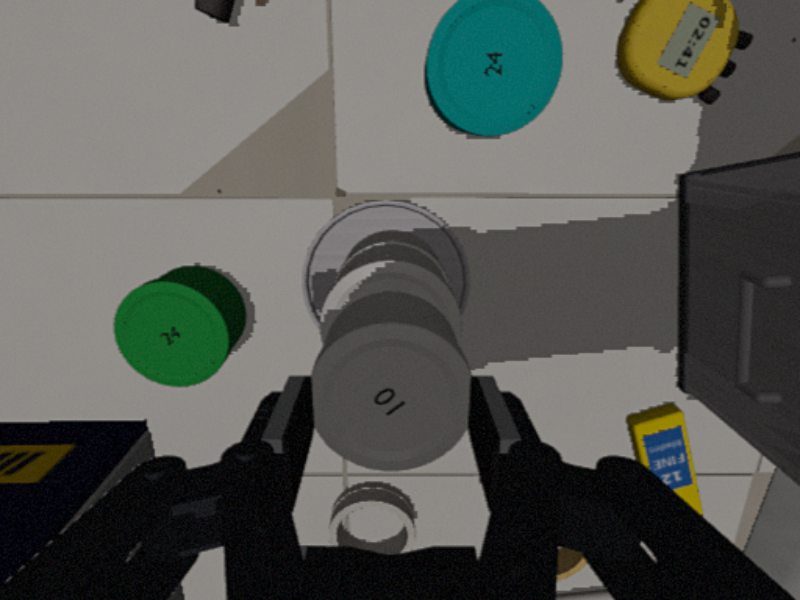

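The small tin, at (390,400), is laterally aligned with the stack at (390,300). I lower it to contact; the expected TCP height there is about 0.118.

```bash
python3 -m jog '[[[0,0,0],[0,0,1],30],[[0,0,0],[0,0,0.7],30],[[0,0,0],[0,0,0.2],30],[[0,0,0],[0,0,0],30],[[0,0,0],[0,0,0],30]]'
```

```text
time_s: 18.6
ee_pos: [0.5395, -0.1352, 0.1239]
tcp_rot: [0.0, 1.0, -0.0, 0.0]
ft_force: [-0.2, -0.5, -1.3]
gripper_width: 0.0512
grasp_force: 42.4
```

```bash
python3 -m jog '[[[0,0,0],[0,0,0.25],30],[[0,0,0],[0,0,0],30]]'
```

```text
time_s: 18.85
ee_pos: [0.5393, -0.1351, 0.1208]
tcp_rot: [0.0, 1.0, 0.0, -0.0]
ft_force: [-0.8, -0.4, -1.8]
gripper_width: 0.051
grasp_force: 42.4
```

```bash
python3 -m jog '[[[0,0,0],[0,0,0.2],30],[[0,0,0],[0,0,0],30]]'
```

```text
time_s: 19.1
ee_pos: [0.5397, -0.1353, 0.12]
tcp_rot: [0.0, 1.0, -0.0, 0.001]
ft_force: [-1.3, 1.2, 3.5]
gripper_width: 0.0509
grasp_force: 43.4
```

```bash
python3 -m jog '[[[0,0,0],[0,0,0],65],[[0,0,0],[0,0,0],75],[[0,0,0],[0,0,0],100],[[0,0,0],[0,0,0],100],[[0,0,0],[0,0,0],100],[[0,0,0],[0,0,-2],100],[[0,0,0],[0,0,-4],100],[[0,0,0],[0,0,-5],100],[[0,0,0],[0,0,-4],100],[[0,0,0],[0,0,0],100]]'
python3 - <<'E'
from h import *
for k in range(2):
  c=camera('wrist'); s=observe(); p=s['ee_pos']; print(p.round(4))
  for t,z0,r,h in(('small_tin_center',.091,.0275,.039),('large_tin_center',.048,.032,.043)):
   for d in outline_of('wrist',t):
    m=d['pixels'].astype(float); cen=np.argwhere(m).mean(0)[::-1]
    print(t,d['conf'],m.sum(),cen.round(), fit([(c,m)],lambda q:cyl(*q,z0,r,h),(.54,-.136),(.006,.006)) if abs(cen[0]-250)<30 else '')
save(c['frame'],'w7.png')
E
```

```text
time_s: 20.35
ee_pos: [0.5406, -0.1357, 0.2751]
tcp_rot: [0.0, 1.0, -0.0, 0.004]
ft_force: [0.0, 0.3, -0.9]
gripper_width: 0.0856
grasp_force: 0.0
[ 0.54   -0.1353  0.2723]
small_tin_center 0.79 2500.0 [250. 171.] (array([ 0.53978329, -0.13667476]), np.float64(0.9408482719429666))
large_tin_center 0.24 2538.0 [250. 171.] (array([ 0.55100044, -0.13611845]), np.float64(0.9122293070853489))
[ 0.5391 -0.1351  0.2685]
small_tin_center 0.95 2681.0 [249. 175.] (array([ 0.53991825, -0.13614224]), np.float64(0.9637956316281818))
large_tin_center 0.73 678.0 [248. 148.] (array([ 0.53642618, -0.13696586]), np.float64(0.2302537590809258))
```

View pics/w7.png

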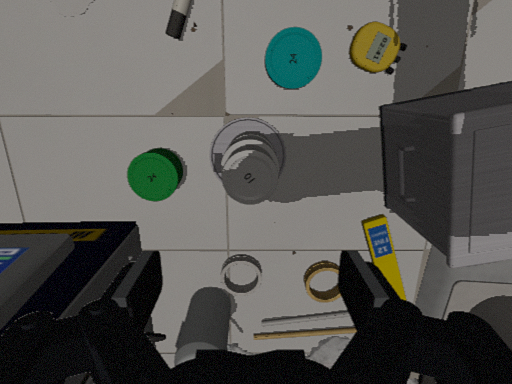

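The three tins are stacked concentrically at (250,170). Now I move to the lid tab, aligning the tool with the chest's yaw and tilting it forward 40°.

```bash
python3 -m jog '[[[0,0,0],[3.2,4.8,0],100],[[0,0,0],[3.2,4.8,0],100],[[0,0,0],[3.2,4.8,0],80],[[0,0,0],[3.2,4.8,0],60],[[0,0,0],[3,4.7,0],60],[[0,0,-0.176],[0,0,0],60],[[0,-0.175,0],[0,0,0],60],[[0,-0.175,0],[0,0,0],60],[[0,-0.175,0],[0,0,0],60],[[0,-0.175,0],[0,0,0],60]]'
python3 -m jog '[[[0,0,0],[0,0,0],60],[[0,0,0],[0,0,0],60]]'
python3 - <<'E'
from h import *
c=camera('wrist'); s=observe(); print(s['ee_pos'].round(4),s['joint_positions'].round(2),R.from_quat(s['tcp_rot']).as_matrix().round(3).tolist())
G=np.array([.4335,.1126,.156]); print('tab pred px',proj(c,G)); 
H=np.array([.6048,.1431,.15]);y=np.array([-.1751,.9846,0]);x=np.array([.9846,.1751,0])
f=cv2.resize(c['frame'],(800,600)).copy()
for l in (.193,.148):
  for w in(-.008,.008):
    q=proj(c,H-l*x+w*y+[0,0,.017]); cv2.circle(f,tuple((q*800/512).astype(int)),3,(255,0,0),-1)
for w in(-.089,.089):
    q=proj(c,H-.148*x+w*y+[0,0,.011]); cv2.circle(f,tuple((q*800/512).astype(int)),3,(0,255,0),-1)
for d in recognise('wrist','lid_tab'): print(d)
save(f,'w8.png')
E
```

```text
time_s: 21.9
ee_pos: [0.394, 0.1106, 0.2748]
tcp_rot: [-0.082, 0.938, 0.025, 0.336]
ft_force: [-9.6, -74.1, -2.7]
gripper_width: 0.0515
grasp_force: 0.0
time_s: 22.15
ee_pos: [0.3936, 0.1101, 0.2747]
tcp_rot: [-0.082, 0.939, 0.027, 0.333]
ft_force: [-0.3, 0.4, 0.4]
gripper_width: 0.0512
grasp_force: 0.0
[0.3937 0.1096 0.2755] [ 1.39 -1.29 -0.97  0.63 -1.61 -2.67] [[-0.764, -0.171, 0.622], [-0.134, 0.985, 0.106], [-0.631, -0.002, -0.776]]
tab pred px [245.45532318 135.50782681]
{'at': [0.501, 0.1203, 0.1634], 'conf': 0.6}
{'at': [0.4696, 0.1169, 0.1465], 'conf': 0.36}
```

View pics/w8.png

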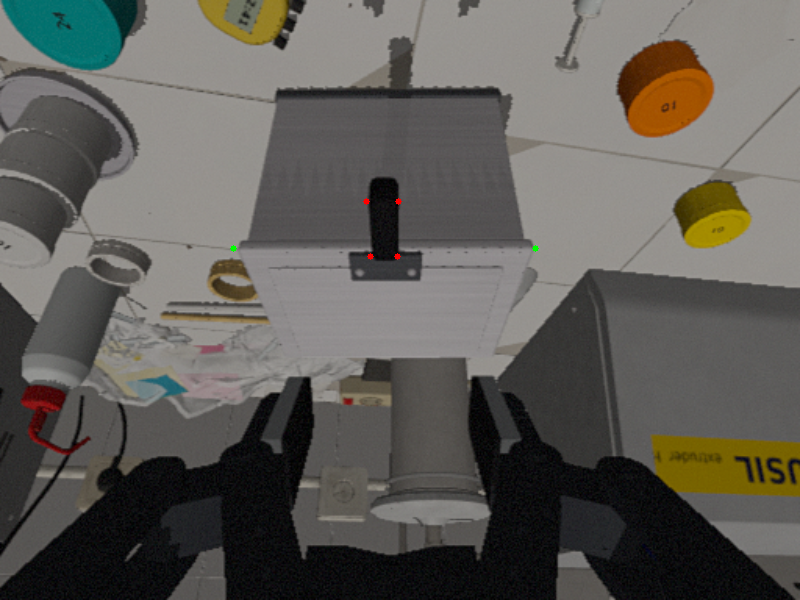

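The overlay matches well: the red tab corners and green lid corners fall on the tab at (383,220). However, the 40° tilt pins joint 2 at its limit, so I ease the tilt back to about 15°.

```bash
python3 -m jog '[[[0,0.09,0],[0,0,0],60],[[0,0.09,0],[0,0,0],60],[[0,0.09,0],[0,0,0],60],[[0,0.09,0],[0,0,0],60],[[0,0.08,0],[0,0,0],60],[[0,0,0],[0,0,0],60],[[0,0,0],[0,0,0],60]]'
python3 - <<'E'
from h import *
s=observe(); M=R.from_quat(s['tcp_rot']).as_matrix(); print(s['ee_pos'].round(4),s['joint_positions'].round(3),M.round(3).tolist(),s['ft_force'])
H=np.array([.6048,.1431,.15]);x=np.array([.9846,.1751,0]); G=H-.178*x+[0,0,.006]
print('shift tool cm to grasp', (M.T@(G+.005*M[:,2]-s['ee_pos'])*100).round(2), 'tilt',np.degrees(np.arcsin(M[:,2]@x)),'yawerr',np.degrees(M[:,1]@x), np.degrees(np.arcsin(M[2,1])))
E
```

```text
time_s: 23.12
ee_pos: [0.394, 0.1095, 0.2749]
tcp_rot: [-0.085, 0.989, 0.008, 0.122]
ft_force: [-0.3, -0.4, 0.3]
gripper_width: 0.0511
grasp_force: 0.0
[0.394  0.1095 0.2749] [ 0.942 -0.731 -0.487  0.173 -1.639 -2.315] [[-0.956, -0.17, 0.239], [-0.166, 0.986, 0.037], [-0.242, -0.004, -0.97]] [-0.31663207 -0.42246932  0.31448196]
shift tool cm to grasp [-0.56 -0.32 12.9 ] tilt 13.998386607712899 yawerr 0.32057167531834574 -0.24953301479564544
```

```bash
python3 -m jog '[[[0,0,0],[0,-0.3,2.5],60],[[0,0,0],[-0.3,0,3],60],[[0,0,0],[-0.3,0,2.5],60],[[0,-0.09,0],[0,0,0],60],[[0,-0.09,0],[0,0,0],60],[[0,0,0],[0,0,0],60],[[0,0,0],[0,0,0],60]]'
cat > tab.py <<'E'
from h import *
s=observe(); M=R.from_quat(s['tcp_rot']).as_matrix(); print(s['ee_pos'].round(4),s['joint_positions'].round(3),s['ft_force'].round(1))
H=np.array([.6048,.1431,.15]);x=np.array([.9846,.1751,0]); G=H-.178*x+[0,0,.006]
print('shift tool cm to grasp', (M.T@(G+.005*M[:,2]-s['ee_pos'])*100).round(2), 'tilt',np.degrees(np.arcsin(M[:,2]@x)).round(1),'yawerr',np.degrees(M[:,1]@x).round(2), np.degrees(np.arcsin(M[2,1])).round(2))
g=s['ee_pos']-.005*M[:,2]-H; print('grasp angle about hinge deg',np.degrees(np.arctan2(g[2],-g@x)).round(1),'radius',np.hypot(g[2],g@x).round(4),'w',s['gripper_width'],s['grasp_force'])
E
python3 tab.py
```

```text
time_s: 24.0
ee_pos: [0.4188, 0.1115, 0.1989]
tcp_rot: [-0.085, 0.974, 0.016, 0.209]
ft_force: [-0.4, -0.8, -0.0]
gripper_width: 0.0514
grasp_force: 0.0
[0.4188 0.1115 0.1989] [ 1.009 -0.924 -0.806  0.316 -1.407 -2.413] [-0.4 -0.8 -0. ]
shift tool cm to grasp [ 0.79 -0.13  4.85] tilt 24.2 yawerr 0.15 -0.2
grasp angle about hinge deg 15.7 radius 0.1981 w 0.05135272877768795 0.0
```

```bash
python3 -m jog '[[[0,0,0],[0.3,-0.1,1.5],60],[[0,0,0],[0.3,0,1.5],60],[[0,0,0],[0.2,0,1.5],60],[[0,0,0],[0,0,0.3],60],[[0,0,0],[0,0,0],60],[[0,0,0],[0,0,0],60]]'; python3 tab.py
```

```text
time_s: 24.75
ee_pos: [0.4316, 0.1121, 0.1517]
tcp_rot: [-0.085, 0.974, 0.016, 0.209]
ft_force: [0.0, -0.8, -0.2]
gripper_width: 0.0514
grasp_force: 0.0
[0.4316 0.1121 0.1517] [ 0.967 -0.9   -0.88   0.312 -1.301 -2.404] [ 0.  -0.8 -0.2]
shift tool cm to grasp [0.01 0.01 0.02] tilt 24.2 yawerr 0.21 -0.28
grasp angle about hinge deg 2.0 radius 0.1782 w 0.05137745109781794 0.0
```

Exactly on the tab. I close on it.

```bash
python3 -m jog '[[[0,0,0],[0,0,0],0],[[0,0,0],[0,0,0],0],[[0,0,0],[0,0,0],0],[[0,0,0],[0,0,0],0],[[0,0,0],[0,0,0],0],[[0,0,0],[0,0,0],0],[[0,0,0],[0,0,0],0]]' 50; python3 tab.py
```

```text
time_s: 25.62
ee_pos: [0.4313, 0.1124, 0.1515]
tcp_rot: [-0.085, 0.974, 0.016, 0.209]
ft_force: [-5.7, 0.2, 3.5]
gripper_width: 0.0146
grasp_force: 49.4
[0.4313 0.1124 0.1515] [ 0.967 -0.9   -0.881  0.312 -1.301 -2.404] [-5.7  0.2  3.5]
shift tool cm to grasp [-0.02 -0.01  0.02] tilt 24.2 yawerr 0.18 -0.25
grasp angle about hinge deg 2.0 radius 0.1783 w 0.014560122843516394 49.401705265045166
```

```bash
python3 - <<'E'
from h import *
s=observe(); M=R.from_quat(s['tcp_rot']).as_matrix(); H=np.array([.6048,.1431,.15]); h=M.T@(H-s['ee_pos']); d=np.radians(4); Rd=R.from_rotvec([0,d,0]).as_matrix()
print(d,h,(h-Rd@h)*100)
E
```

```text
0.06981317007977318 [-0.16003953  0.00045537  0.07367579] [-0.55292112  0.         -1.09843226]
```

```bash
python3 -m jog '[[[0,0.07,0],[-0.55,0,-1.1],0],[[0,0.07,0],[-0.55,0,-1.1],0],[[0,0.07,0],[-0.55,0,-1.1],0],[[0,0.07,0],[-0.55,0,-1.1],0],[[0,0,0],[0,0,0],0]]'; python3 tab.py
```

```text
time_s: 26.25
ee_pos: [0.438, 0.1136, 0.1993]
tcp_rot: [-0.086, 0.994, 0.003, 0.069]
ft_force: [-7.7, -0.2, 1.7]
gripper_width: 0.0143
grasp_force: 50.5
[0.438  0.1136 0.1993] [ 0.774 -0.512 -0.457  0.082 -1.516 -2.173] [-7.7 -0.2  1.7]
shift tool cm to grasp [1.45 0.01 4.68] tilt 7.9 yawerr 0.26 -0.32
grasp angle about hinge deg 17.7 radius 0.1786 w 0.014345094366805117 50.52391827106476
```

```bash
python3 -m jog '[[[0,0.07,0],[-0.55,0,-1.1],0],[[0,0.07,0],[-0.55,0,-1.1],0],[[0,0.07,0],[-0.55,0,-1.1],0],[[0,0.07,0],[-0.55,0,-1.1],0],[[0,0.07,0],[-0.55,0,-1.1],0],[[0,0,0],[0,0,0],0]]'; python3 tab.py
```

```text
time_s: 27.0
ee_pos: [0.4645, 0.1185, 0.2548]
tcp_rot: [-0.086, 0.991, -0.012, -0.106]
ft_force: [-10.8, 1.2, 7.2]
gripper_width: 0.0145
grasp_force: 51.2
[0.4645 0.1185 0.2548] [ 0.604 -0.078  0.038 -0.088 -1.883 -2.021] [-10.8   1.2   7.2]
shift tool cm to grasp [1.380e+00 1.000e-02 1.091e+01] tilt -12.2 yawerr 0.16 -0.34
grasp angle about hinge deg 37.8 radius 0.179 w 0.014491941675210247 51.22954845428467
```

```bash
python3 -m jog '[[[0,0.07,0],[-0.52,0,-1.1],0],[[0,0.07,0],[-0.52,0,-1.1],0],[[0,0.07,0],[-0.52,0,-1.1],0],[[0,0.07,0],[-0.52,0,-1.1],0],[[0,0,0],[0,0,0],0]]'; python3 tab.py
```

```text
time_s: 27.62
ee_pos: [0.4977, 0.1247, 0.2901]
tcp_rot: [-0.084, 0.966, -0.024, -0.243]
ft_force: [-5.5, 2.5, 6.2]
gripper_width: 0.0145
grasp_force: 51.3
[0.4977 0.1247 0.2901] [ 0.518  0.259  0.438 -0.194 -2.209 -1.995] [-5.5  2.5  6.2]
shift tool cm to grasp [-0.23 -0.   15.6 ] tilt -28.2 yawerr 0.1 -0.31
grasp angle about hinge deg 53.7 radius 0.1794 w 0.014536253425800904 51.30911886692047
```

```bash
python3 -m jog '[[[0,0.07,0],[-0.53,0,-1.1],0],[[0,0.07,0],[-0.53,0,-1.1],0],[[0,0,0],[0,0,0],0],[[0,0,0],[0,0,0],0],[[0,0,0],[0,0,0],0]]'; python3 tab.py; python3 - <<'E'
from h import *
H=np.array([.6048,.1431,.15]);y=np.array([-.1751,.9846,0]);x=np.array([.9846,.1751,0])
for n in('scene','top'):
  c=camera(n)
  for t,p in (('small_tin_center',(.54,-.136,.11)),('large_tin_center',(.54,-.136,.07))):
    print(n,t,proj(c,p).round(),[(d['conf'],np.argwhere(d['pixels']).mean(0)[::-1].round()) for d in outline_of(n,t)])
  if n=='scene':
    f=cv2.resize(c['frame'][100:320,120:400],(763,600)).copy(); k=763/280
    for a in (55,60,65):
      a=np.radians(a)
      for w in (-.089,.089):
        q=proj(c,H+.148*(-np.cos(a)*x+[0,0,np.sin(a)])+.006*(np.sin(a)*x+[0,0,np.cos(a)])+w*y); cv2.circle(f,tuple(((q-[120,100])*k).astype(int)),3,(255,0,0),-1)
    save(f,'s9.png')
E
```

```text
time_s: 28.25
ee_pos: [0.5175, 0.1284, 0.3039]
tcp_rot: [-0.082, 0.948, -0.029, -0.307]
ft_force: [-3.2, 2.8, 4.3]
gripper_width: 0.0143
grasp_force: 51.4
[0.5175 0.1284 0.3039] [ 0.485  0.429  0.651 -0.259 -2.381 -2.017] [-3.2  2.8  4.3]
shift tool cm to grasp [-1.45 -0.03 17.72] tilt -36.0 yawerr 0.12 -0.25
grasp angle about hinge deg 61.5 radius 0.1797 w 0.014296652724176368 51.426106095314026
scene small_tin_center [288. 178.] [(0.81, array([132., 302.])), (0.51, array([287., 178.])), (0.25, array([287., 192.]))]
scene large_tin_center [288. 189.] [(0.8, array([287., 192.])), (0.65, array([221., 218.]))]
top small_tin_center [300. 185.] [(0.58, array([144., 195.])), (0.46, array([301., 185.]))]
top large_tin_center [299. 187.] [(0.65, array([297., 193.]))]
```

View pics/s9.png

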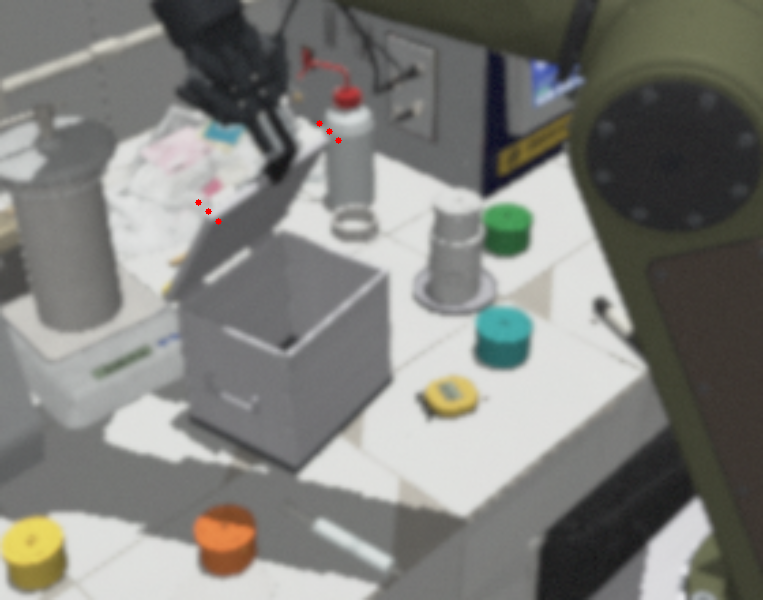

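The scene shows the chest open with the lid held at the tab (280,160), the three tins stacked at (455,240), and nothing else disturbed. The lid corners lie near the 55–60° dots, so I fit the angle with the network's outline.

```bash
python3 - <<'E'
from h import *
H=np.array([.6048,.1431,.15]);y=np.array([-.1751,.9846,0]);x=np.array([.9846,.1751,0])
def lid(a):
    u=-np.cos(a)*x+[0,0,np.sin(a)]; v=np.sin(a)*x+[0,0,np.cos(a)]
    return np.array([H+l*u+o*v+w*y for l in(0,.148) for o in(.001,.011) for w in(-.089,.089)])
for n in('scene','top'):
  c=camera(n)
  for d in outline_of(n,'lid')[:2]:
    m=d['pixels'].astype(float); print(n,d['conf'],m.sum(),[(a,round(iou(c,m,lid(np.radians(a))),3)) for a in range(48,70,2)])
E
```

```text
scene 0.59 1149.0 [(48, np.float64(0.262)), (50, np.float64(0.343)), (52, np.float64(0.428)), (54, np.float64(0.527)), (56, np.float64(0.634)), (58, np.float64(0.747)), (60, np.float64(0.834)), (62, np.float64(0.825)), (64, np.float64(0.765)), (66, np.float64(0.699)), (68, np.float64(0.64))]
top 0.88 467.0 [(48, np.float64(0.347)), (50, np.float64(0.369)), (52, np.float64(0.395)), (54, np.float64(0.423)), (56, np.float64(0.454)), (58, np.float64(0.488)), (60, np.float64(0.503)), (62, np.float64(0.453)), (64, np.float64(0.379)), (66, np.float64(0.303)), (68, np.float64(0.231))]
```

Both cameras put the lid at about 60°, so I hand in.

```bash
python3 -c "from rig import sign_off; print(sign_off())"
```

```text
the job is handed in; nothing more can be done
None
```

The job is handed in at about 28 s of robot time: the large and small silver tins are stacked on the plate tin, the lid is still gripped by its tab at about 60° (both cameras agree), and nothing lying around was seen to have moved.

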